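# Clamp a denture flask: swing the strap over, press the cam lever down

### The job

Clamp the denture flask that sits in the bench clamp: with a fingertip or the outside of the fingers, push the clamp's strap round until it stops over the flask, and only then push the cam lever all the way down, so that the strap's rubber foot presses on the flask. Grasp and lift nothing, leave the flask in its seat and leave the cast, jar, beaker and brush where they stand, and finish clear of everything.

Things in the scene. Friction and masses are not known exactly. Their poses are not given: they have to be found in the camera images.
- clamp_base: The bench clamp: fixed steel plate 120 x 200 x 12 mm with an upright steel post. Origin: on the bench (z = 0) under the middle of the flask's seat; z up; the post stands 85 mm from the origin along the plate's +y axis; the plate reaches from y = -55 to +145 mm and x = -60 to +60 mm. The seat has fences 10 mm high above the plate.
- post_axis (a point): Point on the vertical axis about which the strap turns, 91 mm above the bench (level with the top of the strap while the lever is raised). Axes as clamp_base.
- strap_swing (a joint): Angle of the strap about the post, rad. 0: the strap lies over the flask, pointing from the post along the clamp plate's -y axis, against its stop (it cannot go past). Positive: swung out clockwise seen from above, so about pi/2 points along the plate's -x axis; at most 1.9. It turns stiffly (about 0.12 N m, some 1.5 N at the fin) and stays where left. The lever turns round with it.
- fin (a point): Middle of the upright aluminium fin that stands on the strap's middle line, 85 mm from the post axis, 112 mm above the bench (9 mm lower once clamped). The fin is 6 mm thick, 52 to 108 mm from the post axis, and rises from the strap's top to 126 mm above the bench. Site -y: from the post outward along the strap; x: square to the fin's flat faces; z up.
- strap: The strap: aluminium bar 24 mm wide, 8 mm thick, from the post to 116 mm from the post axis, underside 83 mm and top 91 mm above the bench with the lever raised. Body origin on the post axis at bench height (sinks 9 mm when clamped); -y runs outward along the strap.
- cam_lever (a joint): Cam lever angle, rad. 0: raised, 65 deg (1.13 rad) above level. Grows as the lever is pushed down; 1.05: fully down against its stop, nearly level (about 5 deg above). It stays where left; it moves under about 3 to 5 N at its paddle. Pushing it down lowers the whole strap by up to 9 mm.
- lever_pivot (a point): Middle of the lever's horizontal hinge pin, 115 mm above the bench, 12 mm from the post axis on the side opposite the strap. Site +y: level, away from the strap, the way the lever points; x: along the pin; z up. The steel side cheeks of the head reach 126 mm above the bench.
- lever_pad (a point): Middle of the upper (strap-side) face of the black plastic paddle at the end of the steel lever: 88 mm along the lever from the pivot and 4.5 mm off the lever's middle line. The paddle is 26 mm wide, 9 mm thick and reaches from 69 to 107 mm from the pivot; the steel lever bar is 14 mm wide.
- foot: The strap's sprung rubber foot, 22 mm diameter, under the strap 85 mm from the post axis. Its underside hangs 73 mm above the bench with the lever raised (5 to 6 mm above the flask), and presses the flask at about 8 N when clamped (body origin lies on the post axis at bench height).
- flask: Closed denture flask, two brass-coloured halves with a white seam, loose, 94 x 80 mm (112 mm over its side lugs along x), 55 mm high, 0.8 kg. Origin: centre of its underside, which rests on the 12 mm plate.
- cast: Loose white plaster jaw cast, 52 x 62 x 31 mm; origin at the centre of its underside.
- jar: Loose small clear jar with a white cap, 44 mm diameter, 60 mm high; origin at the centre of its underside.
- beaker: Loose glass beaker, 68 mm diameter, 85 mm high; origin at the centre of its underside.
- brush: Loose brush lying flat, 160 mm long along its x axis; origin under its middle.

How it is judged:
By the outcome, as a careful person would: the job done as asked, in the order asked, and still so for the second after the job is handed in, with the robot touching nothing.
It also fails if it takes over 48 s, if anything falls off the work surface, if the arm or the gripper's body presses on something with over 40 N, if the wrist force passes 120 N, or if a joint passes its speed limit or range.

### The arm

A 6-joint arm with a two-finger parallel gripper is mounted at the origin on the work surface. World frame = base frame: x ahead of the robot, y to its left, z up, the work surface at z = 0. Lengths are in m, angles in rad, forces in N, time in s.
With the tool pointing down it reaches from about 0.325 to 0.9 m from the base axis. Payload 6.1 kg.
Tool frame: the origin (TCP) lies midway between the tips of the shut fingers; the grasp point (between the pads) lies 19 mm behind it; z points along the fingers, y is the line along which they close (so a half turn about z gives the same grasp; the last joint's range is limited). The gripper opens to 85 mm and grips with 20 to 120 N. Pads are 22 mm wide; open, the fingers measure 114 mm over their backs; the gripper's body (76 mm by 85 mm) begins 54 mm behind the grasp point. The pads swing forward as they close: fully open they stand 13 mm farther back than shut.
Start: joints at [0.978, 0.22, 1.526, -0, 1.395, -0.126], TCP at [0.281, 0.558, 0.231] pointing down, gripper open.
Joint ranges: [-2.98, 2.98], [-0.91, 2.08], [0.09, 2.57], [-1.24, 4.39], [0.2, 2.65], [-2.68, 2.68]. Speed limits (rad/s): [2.57, 2.57, 3.01, 3.14, 3.14, 3.14].

### API

Orientations are given as [roll, pitch, yaw] about the fixed x, y, z axes, in that order (R = Rz(yaw) Ry(pitch) Rx(roll)).
In Python, from plant import movep, move_l, set_joints, gripper_to, hold, inverse_kinematics, observe, get_image, get_calibration, Unreachable, job_done gives the robot as it stands. Calls block until the motion is done:
- movep(position, orientation): joint-space move of the TCP to a pose.
- move_l(position, feed=0.15, rotation=None, max_force=None): straight line of the TCP; rotation=None keeps the orientation; feed is the mean speed in m/s. With max_force (N) it stops when the force on the tool has changed by that much, and returns True; else False.
- set_joints(angles): joint-space move.
- gripper_to(opening, f_grip=None): finger opening in m; f_grip is the grip in N (None keeps the last); returns when the fingers have stopped.
- hold(seconds).
- inverse_kinematics(position, orientation): joint angles nearest the present ones, or None.
- observe(): the state.
- get_image(name): name is "side" or "top"; returns (picture, depth): 480x640x3 uint8, red, green, blue; 480x640 float32, m along the optical axis (not along the pixel's ray), 0 where there is no reading.
- get_calibration(name): a dict with "intrinsics" (3x3 intrinsics, pixels), "dist_coeffs" ([k1, k2, p1, p2, k3] as OpenCV has them; the pictures are not rectified), "world_from_camera" (4x4, takes a point from camera to world coordinates). Camera axes: x right, y down, z forward; pixel columns grow to the right and rows downward; lengths in m; the calibration is good to about 2 mm. A picture is of the moment at which its call begins. get_calibration takes no time and is no camera call.
A pose or a line that the arm cannot do raises Unreachable and nothing moves.
- job_done(): hands the job in; it is judged then, once.
The state is a dict: "time_s": time; "q": joint angles; "joint_velocities": joint speeds; "joint_torque": joint torques, N m; "eef_pos": TCP position; "tcp_rot": TCP orientation; "ft_force": force on the tool from outside, world axes, zero at the start; "torque": the same for the moment, N m; "opening": finger opening in m; "grasp_force": force on a finger pad.
Only numpy, scipy, OpenCV 4.12 (cv2) and the standard library are available. Lean on these libraries where they do the work, as an engineer would, in place of code of your own. Each camera call takes 0.05 s, during which the arm holds its last target. There are 200 camera calls.

## Working session

There is one attempt and no reset: what is moved stays moved. The work goes in short steps, each a Python script; the robot and the scene stay as the last script left them, time stands still between calls to the robot, and variables do not carry over. Pictures are saved under pics/ and viewed, at most 10 in all, crops included, and the job is handed in when it is done.

```bash
mkdir -p pics; ls; python3 - <<'E'
from plant import *
import cv2,numpy as np
for n in("top","side"):
    im,d=get_image(n); cv2.imwrite(f"pics/{n}0.png",im[:,:,::-1]); np.save(f"pics/{n}0.npy",d)
    c=get_calibration(n); print(n,c["intrinsics"],c["dist_coeffs"],c["world_from_camera"].round(3) if hasattr(c["world_from_camera"],'round') else c["world_from_camera"])
o=observe();print(o["time_s"],o["eef_pos"],o["tcp_rot"])
E
```

```text
pics
top [[462.60037466   0.         320.91176048]
 [  0.         462.60037466 241.77523681]
 [  0.           0.           1.        ]] [-0.07168754  0.          0.          0.          0.        ] [[-0.025 -0.98   0.196  0.49 ]
 [-1.     0.026  0.005  0.026]
 [-0.01  -0.196 -0.981  0.891]
 [ 0.     0.     0.     1.   ]]
side [[543.89348761   0.         316.78328383]
 [  0.         543.89348761 237.49709557]
 [  0.           0.           1.        ]] [-0.09918701  0.          0.          0.          0.        ] [[ 0.713 -0.518  0.472  0.177]
 [-0.701 -0.538  0.468 -0.407]
 [ 0.012 -0.665 -0.747  0.853]
 [ 0.     0.     0.     1.   ]]
0.1 [0.28095585 0.55767352 0.23028455] [-3.13982012e+00 -2.21975228e-04  2.67480061e+00]
```

View pics/top0.png

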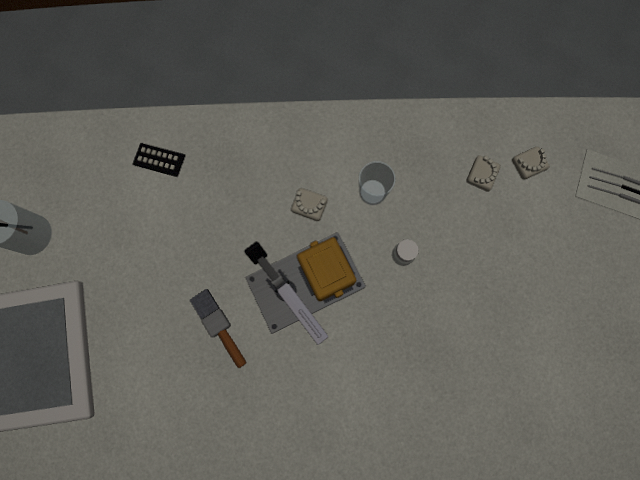

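View pics/side0.png

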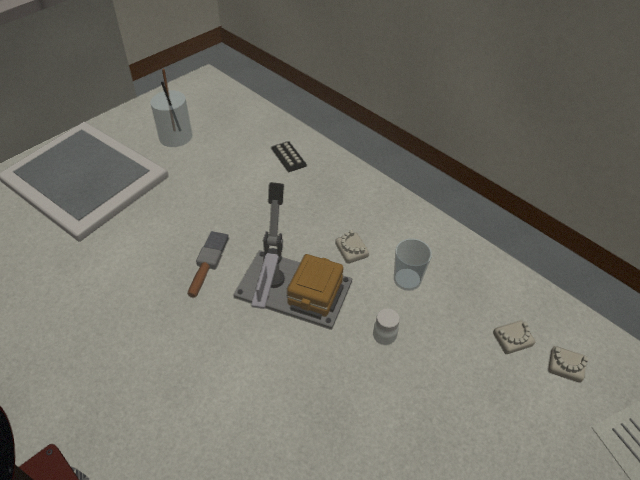

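The top view shows the plate with corners at about (247,281), (338,234), (365,287) and (273,332). The post is near (281,286), the strap runs to (325,340) and the raised paddle is near (255,250). I'll get metric positions from height-sliced depth points.

```bash
cat > h.py <<'E'
import cv2,numpy as np
from plant import *
def cloud(n,d,box):
    c=get_calibration(n);K=np.array(c["intrinsics"]);T=np.array(c["world_from_camera"])
    u0,v0,u1,v1=box;u,v=np.meshgrid(np.arange(u0,u1),np.arange(v0,v1));z=d[v0:v1,u0:u1].ravel()
    p=cv2.undistortPoints(np.stack([u.ravel(),v.ravel()],1).astype(np.float64)[:,None],K,np.array(c["dist_coeffs"]))[:,0]
    P=np.c_[p*z[:,None],z]@T[:3,:3].T+T[:3,3]
    return P[z>0]
B={"top":(235,225,375,350),"side":(225,175,355,330)}
def sl(P,a,b): return P[(P[:,2]>a)&(P[:,2]<b)]
E
python3 - <<'E'
from h import *
for n in B:
    P=cloud(n,np.load(f"pics/{n}0.npy"),B[n])
    print(n,"hist",np.histogram(P[:,2],np.arange(-.01,.22,.01))[0])
    for nm,a,b in[("plate",.007,.017),("flask",.06,.072),("strap",.086,.096),("fin",.104,.13),("paddle",.165,.23)]:
        Q=sl(P,a,b)
        if len(Q)<4: continue
        r=cv2.minAreaRect(Q[:,:2].astype(np.float32)*1000)
        print(nm,len(Q),"c",np.round(r[0],1),"wh",np.round(r[1],1),"ang",round(r[2],1),"mean",Q.mean(0).round(4))
E
```

```text
top hist [4708 5672 2702  249   27    9  158 2157   24  330  570    5   40  299
   37   37   35   40   36   71   75  105]
plate 2925 c [575.1  96.1] wh [121.1 270.9] ang 25.3 mean [0.5751 0.0879 0.0122]
flask 2180 c [609.1  23.7] wh [93.4 78.9] ang 24.5 mean [0.6081 0.0233 0.0652]
strap 889 c [532.1  68.1] wh [127.9  32.4] ang 38.5 mean [0.5318 0.0703 0.0905]
fin 342 c [543.9  70. ] wh [129.2  35.4] ang 43.6 mean [0.5535 0.0861 0.1241]
paddle 354 c [612.2 128.1] wh [30.2 24.7] ang 34.7 mean [0.6129 0.1288 0.1948]
side hist [6126 6967 2220  579  322  125  274 1712   14  307  390   82  120  276
   50   47   51   51   51   89   94   93]
plate 2294 c [590.1  86.5] wh [210.8 267.2] ang 43.0 mean [0.5755 0.0681 0.0121]
flask 1724 c [599.3  37.9] wh [ 94.4 116.8] ang 24.9 mean [0.6039 0.0195 0.065 ]
strap 635 c [532.5  69.2] wh [135.6  33. ] ang 38.1 mean [0.5333 0.0683 0.0902]
fin 446 c [542.4  69.3] wh [133.7  35.3] ang 43.2 mean [0.5473 0.08   0.1202]
paddle 384 c [609.2 126.6] wh [30.6 26.3] ang 36.2 mean [0.6105 0.1269 0.1922]
```

```bash
python3 - <<'E'
from h import *
for n in B:
    P=cloud(n,np.load(f"pics/{n}0.npy"),B[n])
    Q=sl(P,.007,.017)[:,:2]
    g=np.zeros((400,400),np.uint8); ij=np.round((Q-[.4,-.1])/.001).astype(int); ok=((ij>=0)&(ij<400)).all(1); g[ij[ok,1],ij[ok,0]]=255
    g=cv2.morphologyEx(cv2.morphologyEx(g,cv2.MORPH_CLOSE,np.ones((7,7))),cv2.MORPH_OPEN,np.ones((9,9)))
    c=max(cv2.findContours(g,cv2.RETR_EXTERNAL,cv2.CHAIN_APPROX_NONE)[0],key=cv2.contourArea)
    r=cv2.minAreaRect(c); print(n,"plate",np.array(r[0])+[400,-100],r[1],r[2])
    a=np.radians(24.8);X=np.array([np.cos(a),np.sin(a)]);Y=np.array([-X[1],X[0]])
    ctr=(np.array(r[0])+[400,-100])/1000; o=ctr-.045*Y; post=o+.085*Y; print("origin",o,"post",post)
    S=sl(P,.0885,.0935)[:,:2]; S=S[np.linalg.norm(S-post,axis=1)>.03]
    r=cv2.minAreaRect((S*1000).astype(np.float32));print("strap",r)
    F=sl(P,.115,.13)[:,:2]; d=np.linalg.norm(F-post,axis=1);F=F[(d>.045)&(F[:,0]<post[0])]
    r=cv2.minAreaRect((F*1000).astype(np.float32));print("fin",r, "dist",np.linalg.norm(np.array(r[0])/1000-post), "ang",np.degrees(np.arctan2(*(np.array(r[0])/1000-post)[::-1])))
    L=sl(P,.165,.23)[:,:2].mean(0)-post;print("lever ang",np.degrees(np.arctan2(L[1],L[0])),np.linalg.norm(L))
E
```

```text
top plate [558.21099854 131.53671265] (121.43728637695312, 53.979652404785156) 28.300758361816406
origin [0.57708634 0.09068673] post [0.54143292 0.16784781]
strap ((529.9801635742188, 70.17637634277344), (126.86156463623047, 30.241718292236328), 33.93845748901367)
fin ((508.3228759765625, 53.0214729309082), (54.892574310302734, 5.888377666473389), 35.91888427734375) dist 0.11950465595585005 ang -106.08485396636397
lever ang -28.681753388524744 0.08144410018201267
side plate [580.80406189  76.07434082] (129.96485900878906, 54.28765106201172) 35.53767776489258
origin [0.59967941 0.03522435] post [0.56402598 0.11238544]
strap ((532.8626708984375, 69.84248352050781), (136.19338989257812, 26.476383209228516), 34.3142204284668)
fin ((506.3000183105469, 51.68496322631836), (56.77334213256836, 7.150379657745361), 36.51102828979492) dist 0.08376654682083376 ang -133.56120459261516
lever ang 17.29754068564674 0.048662933872953895
```

Plate segmentation was poor, but the fin is clear: centre (0.507, 0.052), direction 216.2°. That puts the post at (0.576, 0.1025), which agrees with the flask and paddle. Next I'll push the strap round.

```bash
python3 - <<'E'
from h import *
post=np.array([.576,.1025])
def pose(thd,off,z,r=.085):
    t=np.radians(thd);u=np.array([np.cos(t),np.sin(t)]);n=np.array([-u[1],u[0]])
    return [*(post+r*u-off*n),z],[np.pi,0,t-np.pi/2]
gripper_to(0.0)
p,o=pose(216.2,.036,.22); print("ik",[inverse_kinematics(*pose(t,.014,.101)) is not None for t in (216,250,300)])
movep(p,o)
p,o=pose(216.2,.036,.102); print(move_l(p,.15,max_force=10))
for th in list(range(218,291,8))+[294,302]:
    p,o=pose(th,.014,.102)
    hit=move_l(p,.08,rotation=o,max_force=12)
    s=observe();print(th,hit,s["time_s"],np.round(s["ft_force"],1))
    if hit: break
e=np.array(s["eef_pos"][:2])-post;print("tcp angle",np.degrees(np.arctan2(e[1],e[0]))%360)
t=th
p,o=pose(t-12,.03,.102);move_l(p,.1)
p,o=pose(t-12,.03,.24);move_l(p,.2)
for n in B:
    im,d=get_image(n);cv2.imwrite(f"pics/{n}1.png",im[:,:,::-1]);np.save(f"pics/{n}1.npy",d)
print(observe()["time_s"],observe()["eef_pos"])
E
```

```text
ik [True, True, True]
False
218 False 4.1417 [-0.5 -0.5 -0.5]
226 False 4.4417 [-0.8  0.   0.3]
234 False 4.7417 [-0.1 -0.7 -0.3]
242 False 5.0417 [-0.5  0.9  0. ]
250 False 5.3417 [-1.2  0.3 -0.5]
258 False 5.6417 [-0.   0.6  0.8]
266 False 5.9417 [ 0.  -0.1  0.1]
274 False 6.2417 [-0.8  0.7  0.4]
282 False 6.5417 [-0.4 -0.3  0.2]
290 False 6.8417 [ 0.2  0.  -0.4]
294 False 7.0917 [-8.  -3.   3.4]
302 True 7.3 [-7.3 -5.5  7.1]
tcp angle 282.5923219193489
8.6 [0.57581255 0.01250467 0.23775192]
```

View pics/side1.png

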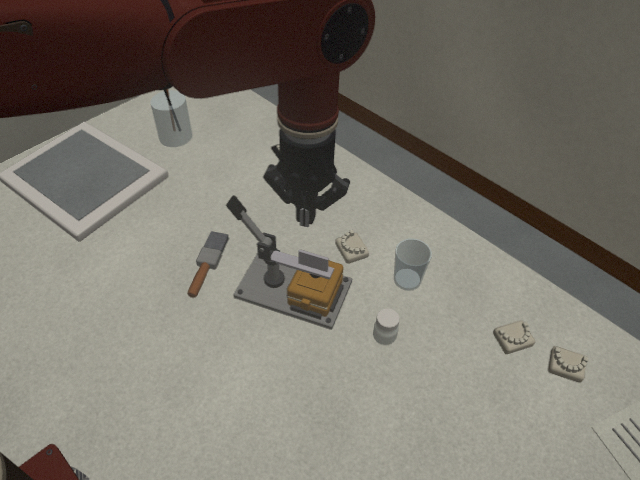

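View pics/top1.png

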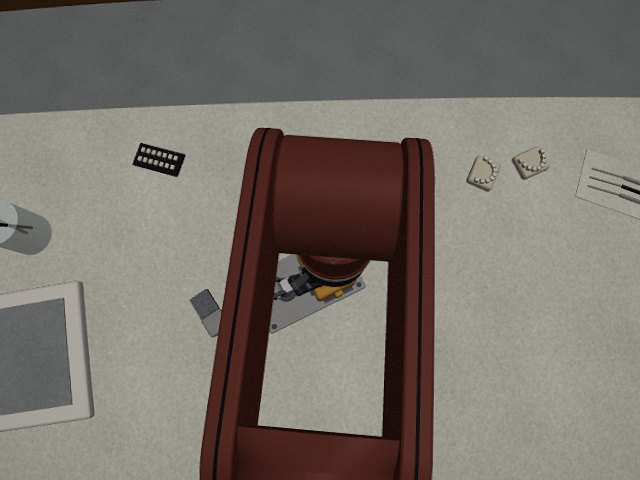

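The side view shows the strap over the flask, with the fin near (313,262) and the raised paddle near (236,207). I'll measure the fin and lever angles from this view.

```bash
python3 - <<'E'
from h import *
post=np.array([.576,.1025])
P=cloud("side",np.load("pics/side1.npy"),(225,190,350,325))
F=sl(P,.115,.13);d=np.linalg.norm(F[:,:2]-post,axis=1);F=F[(d>.045)&(d<.12)&(F[:,1]<.09)][:,:2]
r=cv2.minAreaRect((F*1000).astype(np.float32));e=np.array(r[0])/1000-post
print("fin",r,np.linalg.norm(e),np.degrees(np.arctan2(e[1],e[0]))%360)
L=P[(P[:,2]>.165)&(P[:,2]<.23)&(P[:,1]>.1)];L=L[np.linalg.norm(L[:,:2]-post,axis=1)<.08];m=L.mean(0)
print("lever",m,len(L),L[:,2].max(),np.degrees(np.arctan2(*(m[:2]-post)[::-1])),np.linalg.norm(m[:2]-post))
Q=sl(P,.06,.072)[:,:2];print("flask",cv2.minAreaRect((Q*1000).astype(np.float32)))
E
```

```text
fin ((605.019287109375, 26.53369140625), (8.119918823242188, 54.95399856567383), 24.781766891479492) 0.0813203484110662 290.9069603757396
lever [0.5452497  0.15095005 0.18752229] 317 0.20666038837677292 122.40250283353444 0.057384565495670774
flask ((595.716552734375, 45.186500549316406), (95.31708526611328, 132.2984161376953), 24.86220932006836)
```

The fin lies at 24.8°, square to the plate, so the strap is at its stop. Next is the lever.

```bash
python3 - <<'E'
from h import *
post=np.array([.572,.103]);A=np.radians(24.8);Y=np.array([-np.sin(A),np.cos(A)])
o=[np.pi,0,A+np.pi/2]
P=lambda s,z:[*(post+s*Y),z]
def path(a,r=.092):
    k=(65-a)/60;t=np.radians(a)
    return P(.012+r*np.cos(t)-.0045*np.sin(t)-.011,.115+r*np.sin(t)+.0045*np.cos(t)-.009*k)
print([inverse_kinematics(path(a),o) is not None for a in(65,30,0)],np.round(inverse_kinematics(P(.015,.24),o),2),np.round(observe()["q"],2))
movep(P(.015,.25),o)
print(move_l(P(.015,.202),.15,max_force=10))
for a in (65,58,51,44,37,30,23,16,10,5,0,-4):
    hit=move_l(path(a),.06,max_force=30 if a<20 else 18)
    s=observe();print(a,hit,s["time_s"],np.round(s["ft_force"],1),np.round(s["eef_pos"],4))
    if hit: break
hold(.2)
x,y,z=observe()["eef_pos"]
move_l([x,y,z+.12],.15)
set_joints([0.978,0.22,1.526,0,1.395,-0.126])
for n in B:
    im,d=get_image(n);cv2.imwrite(f"pics/{n}2.png",im[:,:,::-1]);np.save(f"pics/{n}2.npy",d)
im=cv2.imread("pics/side2.png")[170:340,190:440];cv2.imwrite("pics/side2c.png",cv2.resize(im,None,fx=3,fy=3))
print(observe()["time_s"])
Q=cloud("side",np.load("pics/side2.npy"),(200,170,350,325));c=(Q[:,:2]-post)@Y
for lo,hi in((.04,.06),(.06,.08),(.085,.1),(.1,.115)):
    q=Q[(c>lo)&(c<hi)&(Q[:,2]>.08)];print(lo,len(q),np.percentile(q[:,2],[50,95]).round(4) if len(q) else "")
q=Q[(c<-.05)&(c>-.11)&(Q[:,2]>.1)];print("fin top",np.percentile(q[:,2],[50,90,98]).round(4))
E
```

```text
[True, True, True] [ 0.07  0.1   1.64  0.    1.4  -0.37] [-0.11  0.12  1.62 -0.01  1.42 -2.22]
False
65 False 11.1917 [ 0.3  0.5 -0.9] [0.5569 0.136  0.2006]
58 False 11.5333 [-0.2  0.6 -0.3] [0.5523 0.1449 0.1938]
51 False 11.8833 [ 0.9 -0.   0.3] [0.5484 0.1536 0.1868]
44 False 12.2333 [0.  0.3 0.3] [0.5446 0.1615 0.1784]
37 False 12.5833 [0.4 0.  0.3] [0.5413 0.1684 0.1691]
30 False 12.9333 [-0.2  0.1 -0.1] [0.5385 0.1744 0.1589]
23 False 13.2833 [-0.5 -0.4  0.3] [0.5362 0.1794 0.1481]
16 False 13.6333 [-0.1  0.3 -0.4] [0.5344 0.1832 0.1366]
10 False 13.9583 [0.6 0.8 0.8] [0.5338 0.1856 0.1268]
5 True 14.1667 [0.4 0.4 9.3] [0.5382 0.1874 0.1264]
17.0917
0.04 85 [0.1223 0.1247]
0.06 96 [0.1236 0.1269]
0.085 99 [0.1263 0.1283]
0.1 89 [0.1273 0.1295]
fin top [0.1118 0.1176 0.1192]
```

View pics/side2c.png

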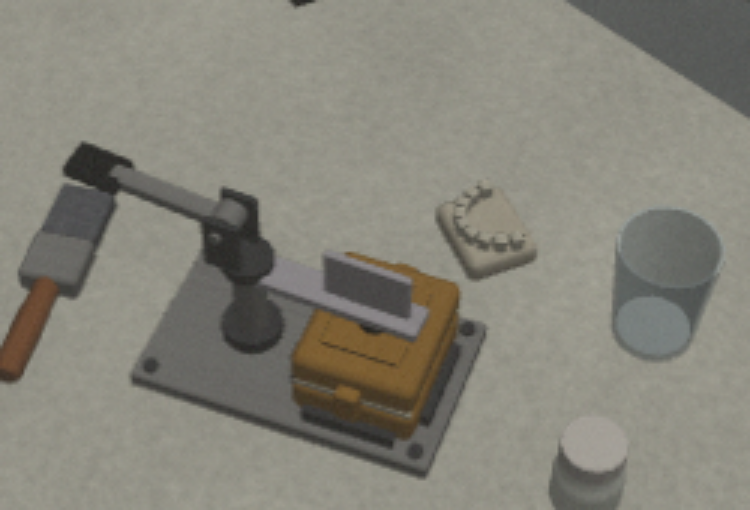

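View pics/top2.png

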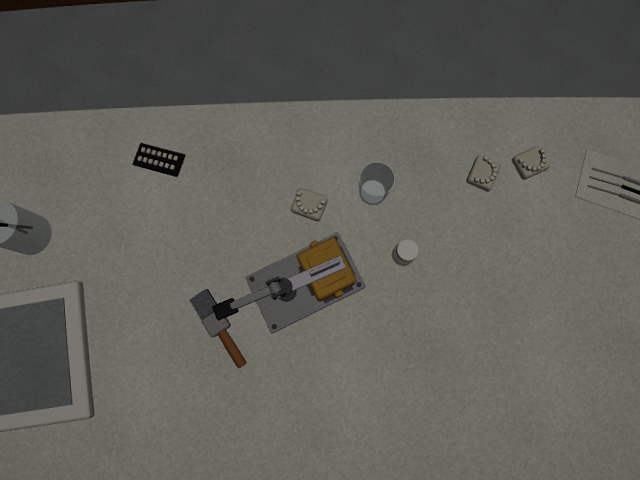

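The side crop and top view show the strap lined up over the flask, the foot on it, and the lever nearly level (slope about 5°). The fin top dropped about 8 mm, and the brush, cast, jar and beaker look unmoved. The arm is clear, so I'm handing in.

```bash
python3 -c "
from plant import *
print(job_done())"
```

```text
the job is handed in; nothing more can be done
None
```

The job is handed in: I pushed the strap round to its stop over the flask, then the cam lever fully down. The final pictures show the flask clamped, the other objects unmoved and the arm clear at about 17 s of the 48 s allowed; the judge's verdict was not shown.

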